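Kickstand down, scooter held upright for the axle nuts

ROBOT

A 6-joint arm with a two-finger parallel gripper is mounted at the origin on the work surface. World frame = base frame: x ahead of the robot, y to its left, z up, the work surface at z = 0. Lengths are in m, angles in rad, forces in N, time in s.
With the tool pointing down it reaches from about 0.375 to 0.9 m from the base axis. Payload 3.1 kg.
Tool frame: the origin (TCP) lies at the very end of the fingers, on their centre line; the grasp point (between the pads) lies 19 mm behind it; x points along the fingers, y is the direction in which the jaws open and shut, and the axes are right-handed (so a half turn about x gives the same grasp; the last joint's range is limited). The gripper opens to 85 mm and grips with 20 to 120 N. Pads are 22 mm wide; open, the fingers measure 114 mm over their backs; the gripper's body (76 mm by 85 mm) begins 54 mm behind the grasp point. The pads swing forward as they close: fully open they stand 13 mm farther back than shut.
Start: joints at [-1.508, 0.527, 1.433, -0, 1.181, -0.178], TCP at [0.149, -0.607, 0.231] pointing down, gripper open.
Joint ranges: [-3.08, 3.08], [-0.75, 2.2], [0.22, 2.44], [-1.43, 4.57], [0, 2.65], [-2.85, 2.85]. Speed limits (rad/s): [2.79, 2.79, 3.14, 3.14, 3.14, 3.14].

INTERFACE

Orientations are given as a unit quaternion [x, y, z, w].
In Python, from station import manip gives the robot as it stands.
- The arm moves only by the shell command python3 -m jog 'ROWS' [FORCE]. ROWS is a JSON object of lists of equal length, an entry for each row: "linear": the shift along the tool's x, y, z in cm, a list of three; "twist": the turn about the tool's x in rad; "claw": the opening, from -1 (shut) to 1 (fully open). A call has 1 to 20 rows; each row is the pose to reach, as a shift and turn from the pose commanded when the call began, along the tool's axes at that moment; what a row does not reach only later rows make up. A row lasts 1/12 s, in which the tool goes at most 41.7 mm and 7.16 degrees, less where a joint would pass 70% of its speed; a pose out of reach is approached as far as the arm can. A call with a gripper value outside its range is refused whole. The fingers move at their own pace and stop on an object; FORCE is the grip in N (left out, the last holds). Time passes only in rows, so rows that repeat a pose let the fingers close. It gives the time, the measured TCP pose, the force and the opening at its end, in the units of the state.
- manip.sense(): the state, without advancing time (a new reading comes with each control period).
- manip.snapshot(name): name is "scene" or "side" or "wrist"; returns a dict with "pixels" (480x640x3 uint8, red, green, blue), "camera_matrix" (3x3 intrinsics, pixels), "R" (3x3) and "t" (3): a world point X has camera coordinates R X + t. Camera axes: x right, y down, z forward; pixel columns grow to the right and rows downward; lengths in m; the calibration is good to about 2 mm. A picture is of the moment at which its call begins. There is no depth.
- manip.sign_off(): hands the job in, once; it reports no verdict.
The state is a dict: "t": time; "q": joint angles; "qd": joint speeds; "tau": joint torques, N m; "tcp_pos": TCP position; "tool_rot": TCP orientation; "force": force on the tool from outside, world axes, zero at the start; "ft_torque": the same for the moment, N m; "finger_gap": opening from 0.0 (shut) to 1.0 (fully open).
Only numpy, scipy, OpenCV 4.12 (cv2) and the standard library are available. Lean on these libraries where they do the work, as an engineer would, in place of code of your own. Each camera call takes 0.05 s, during which the arm holds its last target.

TASK

The folded kick scooter on the bench leans against the alloy wheel with its kickstand still folded up; it has to be held plumb while a mate tightens the axle nuts. While it still leans there, flip the kickstand down past its over-centre point until it sits against its stop; then take the scooter by the bare steering tube, bring it upright on its two wheels and finish holding it there, upright and still, not leaning on the alloy wheel or on the stand. Both wheels stay on the bench where they stand, and nothing else on the bench gets pushed about.

Things in the scene. Friction and masses are not known exactly. Their poses are not given: they have to be found in the camera images.
- scooter: Folded aluminium kick scooter, loose, about 2.6 kg, 690 mm long, on two 145 mm wheels that do not turn. Origin on the bench under its middle. Axes: x sideways towards the alloy wheel, y to its rear, z its own up (vertical when upright). Starts tipped 0.245 rad about y onto the alloy wheel. Tyre bottoms are round, radius 12 mm: it rocks about them, a few N at the tube tip it, and let go it falls
- tube (a point): Point on the centre line of the folded steering tube, at x 0, y -60, z 205 mm in the scooter's frame. The tube is 34 mm thick, level, along y, bare from y -240 to 70, 93 mm clear above the deck, open on both sides: grip it from above, fingers closing along x. Farther back (y 200 to 350) two 30 mm rubber grips lie beside it at x +-50
- deck_top (a point): Middle of the deck's top, at x 0, y -5, z 96 mm in the scooter's frame; the deck is 120 mm wide, 350 mm long, 35 mm thick
- front_tyre (a point): Lowest point of the front tyre when upright, x 0, y -310, z 0 mm in the scooter's frame
- rear_tyre (a point): Lowest point of the rear tyre when upright, x 0, y 270, z 0 mm in the scooter's frame; rubber wedges stand before and behind it
- stand_pivot (a point): The kickstand's hinge, on the deck edge at the robot's side, x -70, y -15, z 88 mm in the scooter's frame; the hinge line runs along the scooter's x; a thin spring lies across it, up to 30 mm outside the pivot and within 40 mm of it
- stand_foot (a point): Kickstand's foot, 12 mm thick, end of an 11 mm steel rod: 70 mm from the hinge line and 45 mm farther out (to -x) than the pivot, tip 16 mm more. The rod's first quarter runs near the deck, then it splays out evenly. Scooter upright and stand down, it hangs some 15 mm clear of the bench; leaning 7 degrees that way it would rest on it
- kickstand (a joint): Kickstand angle, rad: 0 folded up, rod pointing to the scooter's rear along the deck; 1.85 down on its stop, pointing down and a little forward. From 0 the foot goes down, then forward (-y). A spring holds it at either end: up to dead centre, near 0.75, pushing takes about 5 N at the foot; past it the stand snaps to the stop by itself
- rim_edge (a point): On the bare 16-inch alloy car wheel that lies flat, face up (430 mm across, 200 mm high, fixed): the point of its upper rim edge nearest the scooter; the wheel's centre is 215 mm from here along +x, away from the scooter. The scooter's rubber grip leans on the rim close by; gripping the tube there is cramped
- primer_can: Grey spray can, 52 mm across, 170 mm tall, standing near the front of the scooter, on either side; to be left alone
- polish_bottle: White bottle, 68 mm across, 190 mm tall, standing near the front of the scooter, on either side; to be left alone
- masking_tape: Roll of masking tape lying flat, 104 mm across, 36 mm high, on the robot's left; to be left alone
- axle_spanner: Steel spanner 170 mm long lying on the bench on the robot's side of the scooter; to be left alone
- sanding_block: Black sanding block 70 x 120 x 35 mm, on the robot's side of the scooter; to be left alone
- centre_cap: Black wheel centre cap, 60 mm disc 16 mm high, beyond the scooter; to be left alone
- socket: Steel socket standing on end, 28 mm across, 38 mm high, on the robot's side; to be left alone

How it is judged:
On the way, in this order (a step that is already met when the one before it is completed fails the run):
1. the kickstand is flipped down, over centre and on its stop, while the scooter still leans on the alloy wheel (value of joint kickstand above 1.7 rad and angle between scooter's own z axis and vertical above 0.19 rad), for 0.2 s.
2. the scooter is held by the fingers, upright and off the alloy wheel (angle between scooter's own z axis and vertical below 0.075 rad and contact force between the fingers and scooter above 1 N), for 0.2 s.
At the end, for the whole second after the job is handed in: Fingers on the scooter (over 1 N), it is upright within 4.3 degrees, still (20 mm/s, 0.05 rad/s), both tyres on the bench (5 mm), off the alloy wheel (tube 75 mm from it); kickstand on its stop (over 1.7 rad), its foot clear of the bench (centre over 9 mm) (all of step 2 and value of joint kickstand above 1.7 rad and x of tube in the frame of rim_edge below -0.075 m and height (world z) of stand_foot above 0.009 m and height (world z) of each of front_tyre, rear_tyre below 0.005 m and linear speed of scooter below 0.02 m/s and angular speed of scooter below 0.05 rad/s); the arm keeps its last pose, push and grip.
It fails at once if the scooter falls or is laid over (angle between scooter's own z axis and vertical above 0.45 rad).
It fails at once if a wheel is lifted off the bench (height (world z) of any of front_tyre, rear_tyre above 0.025 m).
It fails at once if the scooter is dragged along the bench (distance of any of front_tyre, rear_tyre from where it was at the start of the episode above 0.04 m).
It fails at once if a bystander is pushed about (over 30 mm) (distance of any of primer_can, polish_bottle, masking_tape, axle_spanner, sanding_block, centre_cap, socket from where it was at the start of the episode above 0.03 m).
It also fails if it takes over 51 s, if anything falls off the work surface, if the arm or the gripper's body presses on something with over 40 N, if the wrist force passes 120 N, or if a joint passes its speed limit or range.

## Working session

There is one attempt and no reset: what is moved stays moved. The work goes in short steps, Python scripts to look and compute and a shell command to move; the robot and the scene stay as the last step left them, time stands still between calls to the robot, and variables do not carry over. Pictures are saved under pics/ and viewed, and the job is handed in when it is done.

```bash
ls; mkdir -p pics; python3 - <<'E'
from station import manip
import cv2,pickle
print(manip.sense())
for n in ("scene","side","wrist"):
    s=manip.snapshot(n); cv2.imwrite(f"pics/{n}0.png",s["pixels"][:,:,::-1]); pickle.dump(s,open(f"pics/{n}0.pkl","wb"))
    print(n,s["camera_matrix"],s["R"],s["t"])
E
```

```text
pics
{'t': 0.0, 'q': array([-1.50849401e+00,  5.28510865e-01,  1.43392019e+00, -2.98896195e-05,
        1.18140289e+00, -1.78513061e-01]), 'qd': array([-1.12243658e-04, -1.00387308e-03,  3.68279240e-04,  8.62750287e-05,
       -1.56863383e-03, -4.99138872e-04]), 'tau': array([ 2.92249133e-03, -4.42343438e+01, -1.78024453e+01,  5.20840433e-05,
        8.44779366e-03,  1.84891185e-06]), 'tcp_pos': array([ 0.14902549, -0.60622133,  0.23030048]), 'tool_rot': array([ 0.70202249,  0.0857311 , -0.70194996,  0.08414781]), 'force': array([0.07091799, 0.05099232, 0.28682818]), 'ft_torque': array([-0.05868462, -0.0197174 , -0.0375238 ]), 'finger_gap': 0.995196361435665}
scene [[439.70103644   0.         315.95685462]
 [  0.         439.70103644 242.33252855]
 [  0.           0.           1.        ]] [[ 0.86600828  0.49993169 -0.00989742]
 [ 0.39539377 -0.69677051 -0.59847692]
 [-0.30609381  0.5143726  -0.80107891]] [-0.48142906 -0.10415954  1.54651649]
side [[587.67749779   0.         323.7468565 ]
 [  0.         587.67749779 233.49157203]
 [  0.           0.           1.        ]] [[-9.68235918e-01 -2.50037725e-01 -5.85785619e-04]
 [-1.71600926e-01  6.66200753e-01 -7.25761448e-01]
 [ 1.81857993e-01 -7.02607780e-01 -6.87946202e-01]] [0.55847312 0.19455255 1.59861503]
wrist [[391.45773252   0.         318.89483548]
 [  0.         391.45773252 240.4325409 ]
 [  0.           0.           1.        ]] [[ 0.2390808  -0.97099637 -0.0025319 ]
 [-0.92544007 -0.22865163  0.30212431]
 [-0.29394054 -0.069889   -0.95326517]] [-0.62245105 -0.04036046  0.3806033 ]
```

View pics/scene0.png

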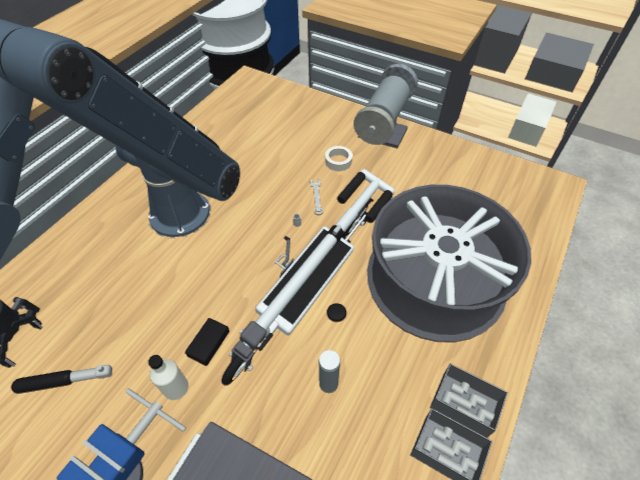

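View pics/side0.png

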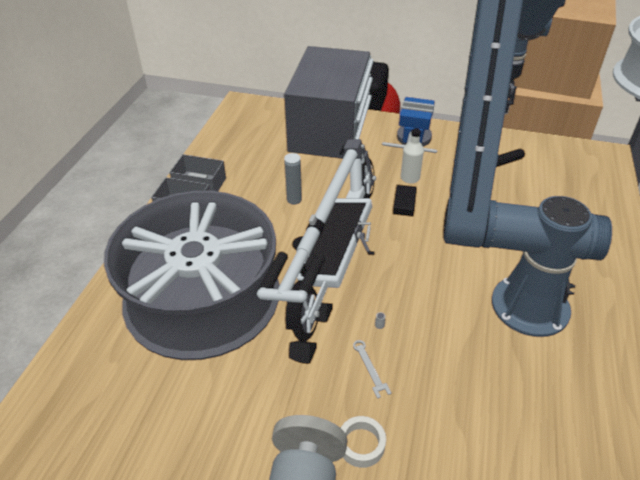

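View pics/wrist0.png

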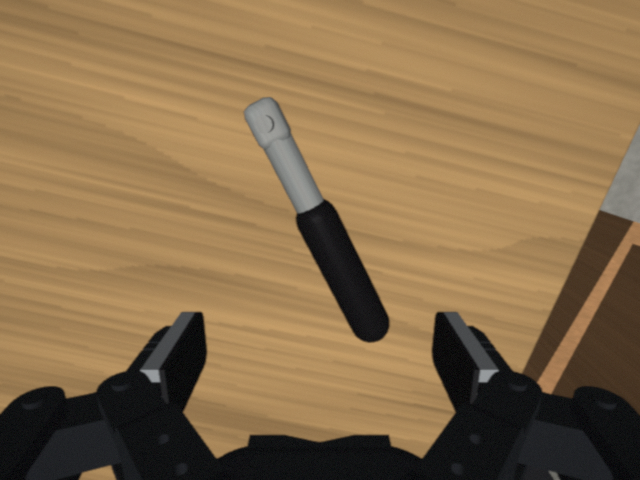

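The scene view shows the scooter running from (232,375) at the front to (380,185) at the rear. The alloy wheel is at about (450,250) and the stand at about (285,255). I'll zoom in.

```bash
python3 - <<'E'
import cv2
a=cv2.imread("pics/scene0.png"); cv2.imwrite("pics/scene0z.png",cv2.resize(a[160:400,210:530][:, :],None,fx=2.5,fy=2.5,interpolation=cv2.INTER_CUBIC))
a=cv2.imread("pics/side0.png"); cv2.imwrite("pics/side0z.png",cv2.resize(a[130:370,230:430],None,fx=2.5,fy=2.5,interpolation=cv2.INTER_CUBIC))
E
```

```text
(no output)
```

View pics/scene0z.png

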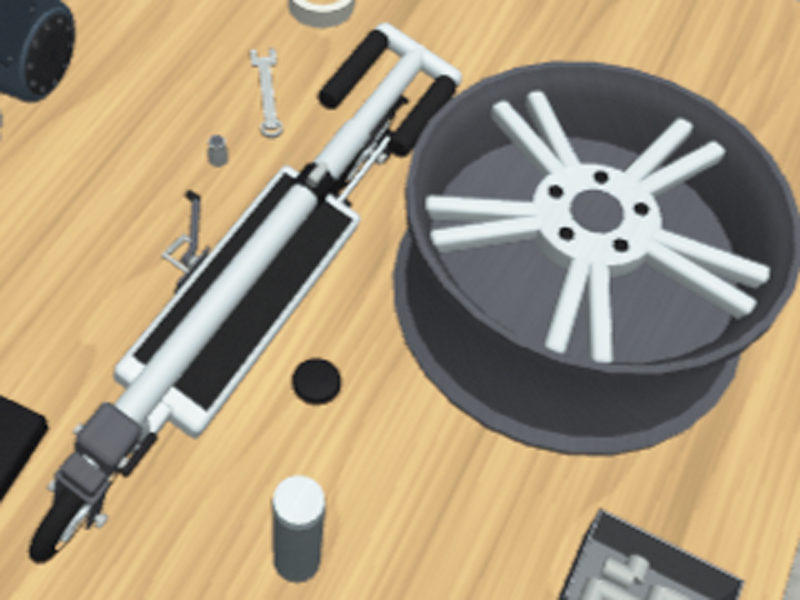

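View pics/side0z.png

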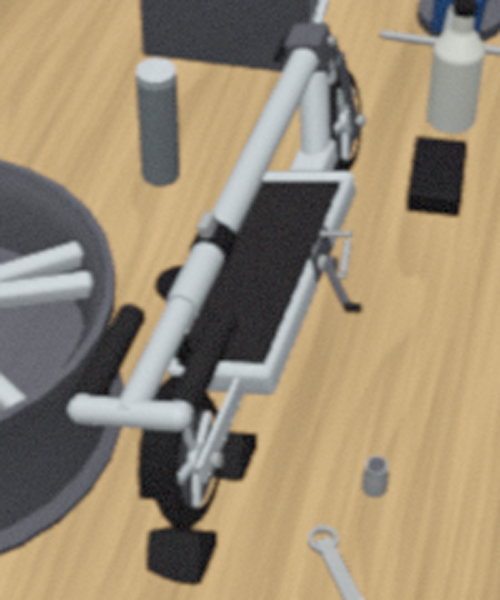

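```bash
cat > h.py <<'E'
import numpy as np,cv2,pickle
from scipy.optimize import least_squares
from scipy.spatial.transform import Rotation as Ro
def load(n): return pickle.load(open(f"pics/{n}.pkl","rb"))
def proj(s,X):
    c=np.atleast_2d(X)@s["R"].T+s["t"]; p=c@s["camera_matrix"].T; return p[:,:2]/p[:,2:]
def ray(s,u):
    d=s["R"].T@np.linalg.inv(s["camera_matrix"])@np.array([u[0],u[1],1.]); return -s["R"].T@s["t"],d
def onplane(s,u,z):
    o,d=ray(s,u); return o+d*(z-o[2])/d[2]
def tri(s1,u1,s2,u2):
    o1,d1=ray(s1,u1);o2,d2=ray(s2,u2)
    k=np.linalg.lstsq(np.c_[d1,-d2],o2-o1,rcond=None)[0]
    a,b=o1+k[0]*d1,o2+k[1]*d2; return (a+b)/2,np.linalg.norm(a-b)
def rot(yaw,tilt): return Ro.from_euler("ZY",[yaw,tilt]).as_matrix()
def toworld(p,L,tilt):
    r=rot(p[2],tilt); h=np.array([0,0,.012])
    return (np.atleast_2d(L)-h)@r.T+h+np.array([p[0],p[1],0]) # p: bench point under tyre centre line
E
python3 - <<'E'
from h import *
S=load("scene0");D=load("side0")
z=lambda u,o:(u[0]/2.5+o[0],u[1]/2.5+o[1])
so=(210,160);do=(230,130)
f,e=tri(S,z((193,195),so),D,z((352,307),do));print("foot",f,e)
L=np.array([[-60,170,96],[60,170,96],[-60,-180,96],[60,-180,96],[-60,170,96],[-60,-180,96]])/1000.
U=[z((290,170),so),z((357,213),so),z((120,370),so),z((203,418),so),z((270,378),do),z((352,178),do)]
def res(p):
    W=toworld(p,L,p[3]); return np.r_[(proj(S,W[:4])-U[:4]).ravel(),(proj(D,W[4:])-U[4:]).ravel()]
r=least_squares(res,[.6,-.1,-.3,.245]);print(r.x,r.fun.round(1))
p=r.x
r2=least_squares(lambda q:res([*q,.245]),p[:3]);print(r2.x,r2.fun.round(1))
p=r2.x
for n,l in dict(foot=[-.115,.055,.088],tube=[0,-.06,.205],front=[0,-.31,0],rear=[0,.27,0],piv=[-.07,-.015,.088],gripL=[-.05,.2,.205],t2=[0,.07,.205],t1=[0,-.24,.205]).items():
    w=toworld(p,l,.245); print(n,w.round(3),proj(S,w).round(0),proj(D,w).round(0))
for n,u,zz in (("cap",(337,312),.016),("block",(208,341),.035),("socket",(297,216),.038),("can",(330,360),.17),("bottle",(156,362),.19),("spann1",(314,182),.005),("spann2",(318,211),.005)): print(n,onplane(S,u,zz).round(3))
E
```

```text
foot [0.44126688 0.02334447 0.11292596] 0.0032071011168353044
[ 0.56187094 -0.04029111 -0.05876564 -0.0442699 ] [-2.3 -2.1  4.  -3.8 -3.1  1.  -0.9  2.8 -1.6  1.5 -0.6 -1.1]
[ 0.53600037 -0.03408023 -0.05207975] [-1.9 -6.2  3.  -1.8 -2.5 -2.7 -0.1  4.  -1.5 -1.  -1.  -4. ]
foot [[0.446 0.026 0.114]] [[288. 238.]] [[368. 253.]]
tube [[ 0.58  -0.096  0.199]] [[305. 270.]] [[331. 193.]]
front [[ 0.517 -0.344  0.   ]] [[241. 366.]] [[367. 196.]]
rear [[0.547 0.236 0.   ]] [[348. 227.]] [[312. 332.]]
piv [[ 0.486 -0.046  0.103]] [[287. 262.]] [[359. 236.]]
gripL [[0.545 0.166 0.211]] [[340. 198.]] [[319. 257.]]
t2 [[0.586 0.033 0.199]] [[331. 237.]] [[317. 223.]]
t1 [[ 0.57  -0.276  0.199]] [[264. 322.]] [[349. 156.]]
cap [ 0.671 -0.076  0.016]
block [ 0.408 -0.341  0.035]
socket [0.387 0.165 0.038]
can [ 0.752 -0.269  0.17 ]
bottle [ 0.407 -0.481  0.19 ]
spann1 [0.34  0.359 0.005]
spann2 [0.423 0.244 0.005]
```

```bash
python3 - <<'E'
from h import *
S=load("scene0");D=load("side0")
def runs(s,rows,pred):
    hsv=cv2.cvtColor(s["pixels"],cv2.COLOR_RGB2HSV); m=(hsv[...,2]>150)&(hsv[...,1]<45); out=[]
    for r in rows:
        x0=int(pred(r)); c=[x for x in range(x0-16,x0+17) if m[r,x]]
        # contiguous run through x0
        a=b=x0
        if not m[r,x0]: print("miss",r); continue
        while m[r,a-1]: a-=1
        while m[r,b+1]: b+=1
        out.append(((a+b)/2,r,b-a+1))
    return out
a=runs(S,range(248,300,6),lambda r:305-(r-270)*.80)
b=runs(D,range(158,212,6),lambda r:331-(r-193)*.48)
print(a);print(b)
E
```

```text
[(322.5, 248, 14), (318.0, 254, 15), (313.0, 260, 15), (308.0, 266, 15), (303.0, 272, 15), (298.5, 278, 16), (293.5, 284, 16), (288.5, 290, 16), (283.5, 296, 16)]
[(348.5, 158, 12), (350.0, 164, 21), (342.5, 170, 12), (339.5, 176, 12), (336.5, 182, 12), (333.5, 188, 12), (330.5, 194, 12), (346.0, 200, 49), (324.5, 206, 12)]
```

```bash
python3 - <<'E'
from h import *
S=load("scene0");D=load("side0")
A=np.array([(322.5,248),(318,254),(313,260),(308,266),(303,272),(298.5,278),(293.5,284),(288.5,290),(283.5,296)])
B=np.array([(348.5,158),(342.5,170),(339.5,176),(336.5,182),(333.5,188),(330.5,194),(324.5,206)])
def plane(s,P):
    ds=np.array([ray(s,u)[1] for u in P]);ds/=np.linalg.norm(ds,axis=1)[:,None]
    n=np.linalg.svd(ds)[2][-1]; return n,n@ray(s,P[0])[0]
n1,c1=plane(S,A);n2,c2=plane(D,B)
d=np.cross(n1,n2);d/=np.linalg.norm(d)
for y in (-.2,-.1,0.03): print(np.linalg.solve([n1,n2,[0,1,0]],[c1,c2,y]).round(4))
print(d)
# joint fit: tube lines + foot + deck, tilt free
L=np.array([[-60,170,96],[60,170,96],[-60,-180,96],[60,-180,96],[-60,170,96],[-60,-180,96]])/1000.
z=lambda u,o:(u[0]/2.5+o[0],u[1]/2.5+o[1])
so=(210,160);do=(230,130)
U=[z((290,170),so),z((357,213),so),z((120,370),so),z((203,418),so),z((270,378),do),z((352,178),do)]
T=np.array([[0,.0,.205],[0,-.12,.205]])
def line(s,P,Q): # signed px distance of P points from line through Q two
    t=(Q[1]-Q[0])/np.linalg.norm(Q[1]-Q[0]); return (P-Q[0])@np.array([-t[1],t[0]])
F=np.array([-.115,.055,.088])
def res(p,t):
    W=toworld(p,L,t);TW=toworld(p,T,t);Fw=toworld(p,F,t)
    return np.r_[.5*(proj(S,W[:4])-U[:4]).ravel(),.5*(proj(D,W[4:])-U[4:]).ravel(),line(S,A,proj(S,TW)),line(D,B,proj(D,TW)),.5*(proj(S,Fw)[0]-(287.2,238)),.5*(proj(D,Fw)[0]-(370.8,252.8))]
for t in (.245,None):
    r=least_squares(lambda q:res(q[:3],q[3] if t is None else t),[.536,-.034,-.05]+([.245] if t is None else []))
    print(r.x.round(4),r.fun.round(1))
    if t: np.save("pose.npy",r.x)
p=np.load("pose.npy")
for n,l in dict(foot=[-.115,.055,.088],tube=[0,-.06,.205],front=[0,-.31,0],rear=[0,.27,0],piv=[-.07,-.015,.088]).items():
    w=toworld(p,l,.245); print(n,w.round(3),toworld(p,l,0).round(3),proj(S,w).round(0),proj(D,w).round(0))
E
```

```text
[ 0.5732 -0.2     0.2001]
[ 0.5797 -0.1     0.1997]
[0.5883 0.03   0.1992]
[ 0.06558565  0.99783926 -0.00391577]
[ 0.5361 -0.035  -0.056 ] [-0.9 -3.   1.5 -0.7 -1.4 -1.3 -0.3  2.1 -0.8 -0.6 -0.4 -2.1 -0.3 -0.5
 -0.3 -0.1  0.1 -0.1  0.   0.2  0.4  0.3  0.1  0.  -0.1 -0.1 -0.2 -0.4
  0.6 -0.  -1.2  0. ]
[ 0.536  -0.035  -0.056   0.2455] [-0.9 -3.   1.5 -0.7 -1.4 -1.3 -0.3  2.1 -0.8 -0.6 -0.4 -2.1 -0.3 -0.5
 -0.3 -0.1  0.1 -0.1  0.   0.2  0.4  0.3  0.1  0.  -0.1 -0.1 -0.2 -0.4
  0.6 -0.  -1.2  0. ]
foot [[0.446 0.025 0.114]] [[0.424 0.026 0.088]] [[288. 238.]] [[368. 253.]]
tube [[ 0.579 -0.098  0.199]] [[ 0.533 -0.095  0.205]] [[304. 270.]] [[332. 192.]]
front [[ 0.516 -0.344  0.   ]] [[ 0.519 -0.345  0.   ]] [[241. 366.]] [[368. 196.]]
rear [[0.548 0.235 0.   ]] [[0.551 0.235 0.   ]] [[348. 227.]] [[312. 332.]]
piv [[ 0.486 -0.047  0.103]] [[ 0.465 -0.046  0.088]] [[287. 263.]] [[359. 235.]]
```

```bash
cat >> h.py <<'E'
def rows(target,yaw=None):
    """print shift in tool cm to reach target TCP, and twist to bring tool y along scooter x"""
    from station import manip
    s=manip.sense();R=Ro.from_quat(s["tool_rot"]).as_matrix()
    print("t",s["t"],"tcp",s["tcp_pos"].round(4),"F",s["force"].round(1),"gap",round(s["finger_gap"],2),"q",s["q"].round(2))
    print("tool axes\n",R.round(3))
    if target is not None: print("shift cm",(R.T@(np.array(target)-s["tcp_pos"])*100).round(2))
    v=np.array([np.cos(-.056),np.sin(-.056),0]); t=R.T@v; a=np.arctan2(t[2],t[1])
    print("twist",round(a,3),"or",round(a-np.pi*np.sign(a),3))
def foot(th,r=.07,x=-.115): return [x,-.015+r*np.cos(th),.088-r*np.sin(th)]
E
python3 - <<'E'
from h import *
S=load("scene0")
rows([.446,.025,.3]); p=np.load("pose.npy")
for th in (0,.2,.4,.6,.75,.9,1.85): print(th,toworld(p,foot(th),.245).round(4))
print("wheel hub",onplane(S,(448,245),.15).round(3),"rim L",onplane(S,(373,240),.2).round(3))
for y in(-.1,-.06): print(toworld(p,[0,y,.205],.245),toworld(p,[0,y,.205],0))
E
```

```text
t 0.15 tcp [ 0.149  -0.6064  0.2305] F [ 0.8  0.2 -1.2] gap 1.0 q [-1.51  0.53  1.43 -0.    1.18 -0.18]
tool axes
 [[-0.     0.238 -0.971]
 [ 0.002 -0.971 -0.238]
 [-1.    -0.002 -0.   ]]
shift cm [ -6.84 -54.25 -43.9 ]
twist -1.274 or 1.868
0 [[0.4462 0.0251 0.1136]]
0.2 [[0.4428 0.0239 0.1001]]
0.4 [[0.4393 0.02   0.0872]]
0.6 [[0.4359 0.0134 0.0753]]
0.75 [[0.4336 0.007  0.0673]]
0.9 [[ 0.4314 -0.0006  0.0604]]
1.85 [[ 0.4249 -0.0631  0.0483]]
wheel hub [0.876 0.208 0.15 ] rim L [0.693 0.081 0.2  ]
[[ 0.577257   -0.13746368  0.1992365 ]] [[ 0.53051689 -0.13484572  0.205     ]]
[[ 0.57949393 -0.09752628  0.1992365 ]] [[ 0.53275382 -0.09490832  0.205     ]]
```

```bash
python3 -m jog '{"linear":[[-4,0,0],[-7,0,0],[-7,-4,-3],[-7,-8,-6.5],[-7,-12,-9.7],[-7,-15,-12],[-7,-18,-14.6],[-7,-21,-17],[-7,-24,-19.4],[-7,-27,-22],[-7,-30,-24.3],[-7,-33,-26.7],[-7,-36,-29],[-7,-39,-31.5],[-7,-42,-34],[-7,-45,-36.4],[-7,-48,-38.8],[-7,-51,-41.2],[-7,-54.2,-43.9],[-7,-54.2,-43.9]],"twist":[0,0,-0.1,-0.2,-0.3,-0.4,-0.5,-0.6,-0.7,-0.8,-0.9,-1.0,-1.1,-1.2,-1.27,-1.27,-1.27,-1.27,-1.27,-1.27],"claw":[-1,-1,-1,-1,-1,-1,-1,-1,-1,-1,-1,-1,-1,-1,-1,-1,-1,-1,-1,-1]}' 40; python3 -c "
from h import *
rows([.446,.025,.13])"
```

```text
t: 1.82
tcp_pos: [0.4482, 0.0302, 0.3015]
tool_rot: [0.514, 0.487, -0.511, 0.487]
force: [0.3, -0.0, -0.4]
finger_gap: 0.001
t 1.8167 tcp [0.4482 0.0302 0.3015] F [ 0.3 -0.  -0.4] gap 0.0 q [-0.18  0.2   1.76  0.    1.18 -0.13]
tool axes
 [[ 0.003  0.999 -0.052]
 [ 0.003 -0.052 -0.999]
 [-1.     0.002 -0.003]]
shift cm [17.14 -0.23  0.58]
twist 0.004 or -3.138
```

```bash
python3 - <<'E'
from h import *
from station import manip
s=manip.snapshot("wrist"); pickle.dump(s,open("pics/wrist1.pkl","wb"));cv2.imwrite("pics/wrist1.png",s["pixels"][:,:,::-1])
p=np.load("pose.npy")
print(proj(s,toworld(p,foot(0),.245)),proj(s,toworld(p,[-.131,.055,.088],.245)),proj(s,toworld(p,[-.07,-.015,.088],.245)))
E
```

```text
[[317.42250497 217.8900053 ]] [[299.38858067 218.9225292 ]] [[363.09126409 286.76393158]]
```

View pics/wrist1.png

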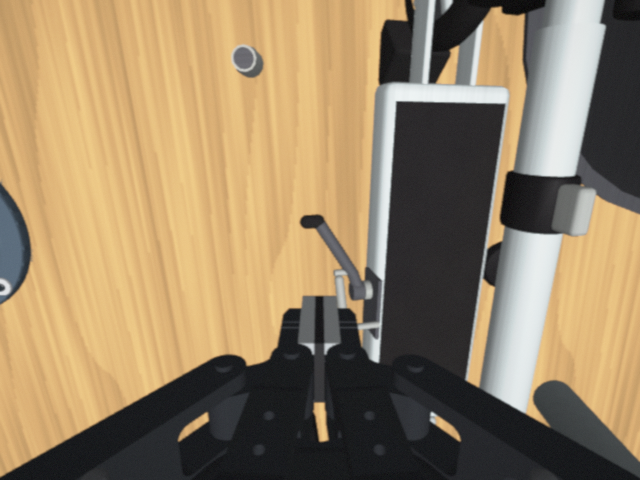

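The wrist view puts the foot at (318,220). The model predicted (317,218), so the pose is good. Next I descend to just above the foot.

```bash
python3 -m jog '{"linear":[[4,-0.4,0.5],[8,-0.4,0.5],[12,-0.4,0.5],[15,-0.4,0.5],[17,-0.4,0.5],[17.2,-0.4,0.5],[17.2,-0.4,0.5]],"twist":[0,0,0,0,0,0,0],"claw":[-1,-1,-1,-1,-1,-1,-1]}' 40; python3 - <<'E'
from h import *
p=np.load("pose.npy")
rows([.4445,.025,.118])
for th in (.2,.4,.6,.75,.9,1.0):
    w=toworld(p,foot(th),.245)[0]+[0,0,.006]; print(th,w.round(4),((w-[.4445,.025,.118])*100).round(2))
E
```

```text
t: 2.45
tcp_pos: [0.4408, 0.0185, 0.1285]
tool_rot: [-0.514, -0.485, 0.516, -0.483]
force: [-0.2, -0.0, -0.1]
finger_gap: 0.001
t 2.45 tcp [0.4408 0.0185 0.1285] F [-0.2 -0.  -0.1] gap 0.0 q [-0.21  0.47  1.98 -0.    0.7  -0.15]
tool axes
 [[-0.004  0.998 -0.061]
 [ 0.001 -0.061 -0.998]
 [-1.    -0.004 -0.   ]]
shift cm [ 1.05  0.33 -0.67]
twist -0.005 or 3.136
0.2 [0.4428 0.0239 0.1061] [-0.17 -0.11 -1.19]
0.4 [0.4393 0.02   0.0932] [-0.52 -0.5  -2.48]
0.6 [0.4359 0.0134 0.0813] [-0.86 -1.16 -3.67]
0.75 [0.4336 0.007  0.0733] [-1.09 -1.8  -4.47]
0.9 [ 0.4314 -0.0006  0.0664] [-1.31 -2.56 -5.16]
1.0 [ 0.4301 -0.0062  0.0625] [-1.44 -3.12 -5.55]
```

```bash
python3 -m jog '{"linear":[[0.5,0.2,-0.6],[0.8,0.2,-0.6],[1.2,0.2,-0.6],[1.7,0.2,-0.6],[2.2,0.2,-0.55],[2.7,0.1,-0.4],[3.1,0,-0.3],[3.5,-0.1,-0.15],[3.5,-0.1,-0.15]],"twist":[0,0,0,0,0,0,0,0,0],"claw":[-1,-1,-1,-1,-1,-1,-1,-1,-1]}' 40; python3 - <<'E'
from h import *
from station import manip
rows(None)
for n in("side","scene"):
    s=manip.snapshot(n); pickle.dump(s,open(f"pics/{n}2.pkl","wb"))
    a=s["pixels"][:,:,::-1]; a=a[130:370,230:430] if n=="side" else a[160:400,210:450]
    cv2.imwrite(f"pics/{n}2.png",cv2.resize(a,None,fx=2.5,fy=2.5,interpolation=cv2.INTER_CUBIC))
E
```

```text
t: 3.2
tcp_pos: [0.441, 0.0207, 0.0936]
tool_rot: [-0.515, -0.485, 0.515, -0.485]
force: [-0.3, 0.9, 1.1]
finger_gap: -0.0
t 3.2 tcp [0.441  0.0207 0.0936] F [-0.3  0.9  1.1] gap -0.0 q [-0.21  0.54  2.01  0.    0.6  -0.15]
tool axes
 [[-0.     0.998 -0.06 ]
 [ 0.    -0.06  -0.998]
 [-1.    -0.    -0.   ]]
twist -0.004 or 3.137
```

View pics/side2.png

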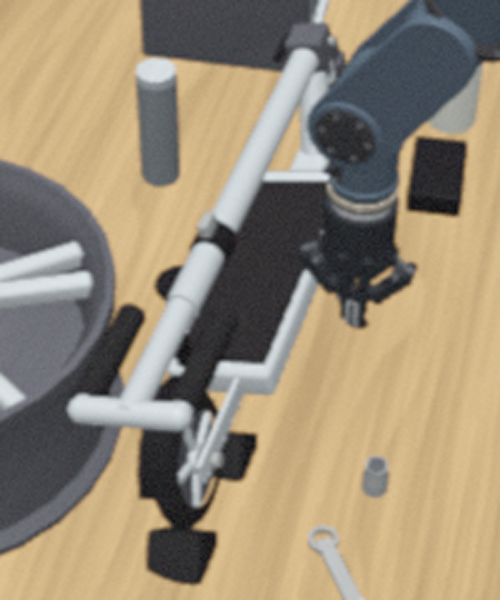

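View pics/scene2.png

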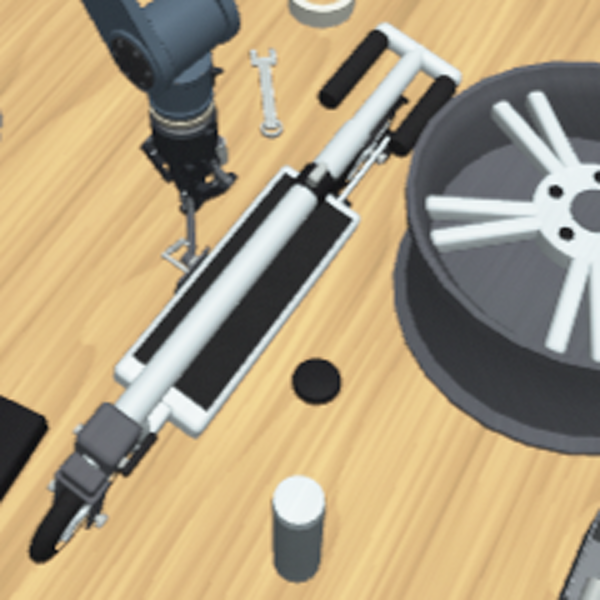

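The scooter hasn't moved in either view, and the finger stands behind the stand at scene zoom (190,205). The force is small, so I'll check the wrist camera.

```bash
python3 - <<'E'
from h import *
from station import manip
s=manip.snapshot("wrist"); pickle.dump(s,open("pics/wrist2.pkl","wb"));cv2.imwrite("pics/wrist2.png",s["pixels"][:,:,::-1])
p=np.load("pose.npy")
for th in(0,.2,.4,.6): print(th,proj(s,toworld(p,[foot(th),[-.131]+foot(th)[1:]],.245)).round(0).tolist())
print(proj(s,manip.sense()["tcp_pos"]))
E
```

```text
0 [[335.0, 333.0], [291.0, 339.0]]
0.2 [[325.0, 318.0], [284.0, 323.0]]
0.4 [[317.0, 312.0], [280.0, 316.0]]
0.6 [[311.0, 313.0], [276.0, 317.0]]
[[321.30489828 317.87498338]]
```

View pics/wrist2.png

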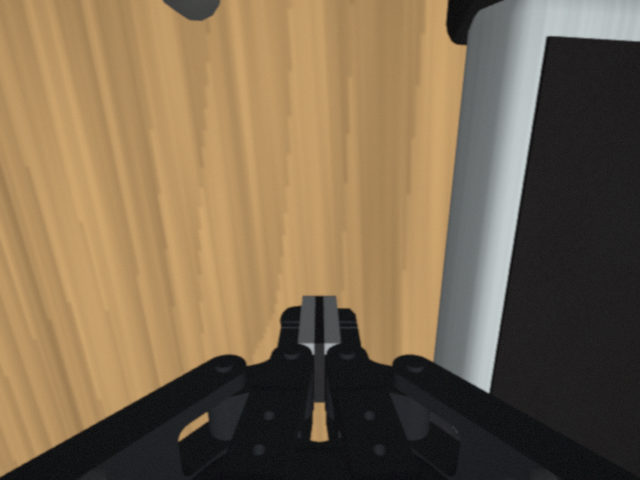

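```bash
python3 - <<'E'
from h import *
p=np.load("pose.npy");S=load("scene2");D=load("side2")
for th in(0,.2,.4,.6,.9): print(th,((proj(S,toworld(p,[foot(th),foot(th,.0525,-.1)],.245))-[210,160])*2.5).round(0).tolist(),((proj(D,toworld(p,foot(th),.245))-[230,130])*2.5).round(0).tolist())
a=S["pixels"][220:280,270:330,::-1]; b=load("scene0")["pixels"][220:280,270:330,::-1]
c=D["pixels"][215:275,340:400,::-1]; d=load("side0")["pixels"][215:275,340:400,::-1]
cv2.imwrite("pics/cmp2.png",cv2.resize(np.vstack([np.hstack([b,a]),np.hstack([d,c])]),None,fx=5,fy=5,interpolation=cv2.INTER_CUBIC))
E
```

```text
0 [[196.0, 195.0], [198.0, 212.0]] [[346.0, 307.0]]
0.2 [[194.0, 201.0], [196.0, 216.0]] [[348.0, 316.0]]
0.4 [[190.0, 209.0], [193.0, 222.0]] [[352.0, 322.0]]
0.6 [[186.0, 217.0], [190.0, 228.0]] [[355.0, 326.0]]
0.9 [[177.0, 231.0], [183.0, 238.0]] [[361.0, 327.0]]
```

View pics/cmp2.png

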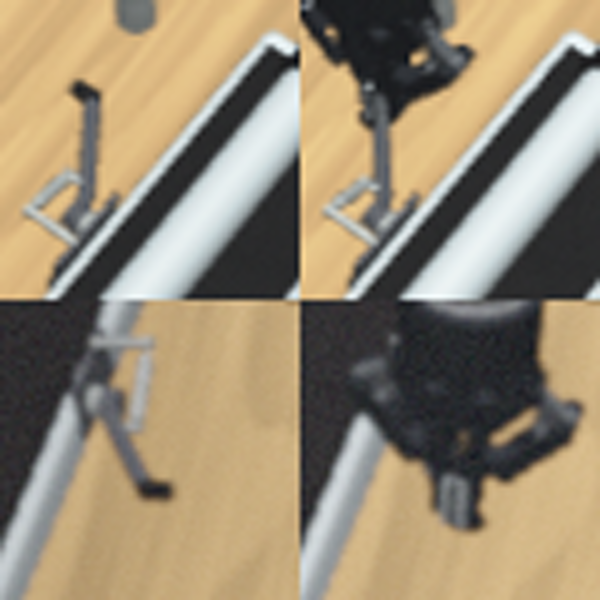

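The comparison shows the foot has moved with the finger, to θ≈0.4 in the scene view. I'll continue along the arc.

```bash
python3 -m jog '{"linear":[[0.4,-0.25,0.2],[0.8,-0.45,0.4],[1.2,-0.6,0.6],[1.6,-0.75,0.9],[2.0,-0.9,1.2],[2.3,-1.1,1.5],[2.6,-1.3,1.8],[2.8,-1.4,2.0],[2.8,-1.4,2.0]],"twist":[0,0,0,0,0,0,0,0,0],"claw":[-1,-1,-1,-1,-1,-1,-1,-1,-1]}' 40; python3 - <<'E'
from h import *
from station import manip
rows(None)
p=np.load("pose.npy");S=load("scene0")
ss={}
for n in("side","scene"):
    s=manip.snapshot(n); pickle.dump(s,open(f"pics/{n}3.pkl","wb")); ss[n]=s["pixels"][:,:,::-1]
b=ss["scene"][220:320,250:350];c=ss["side"][200:300,320:420]
cv2.imwrite("pics/cmp3.png",cv2.resize(np.hstack([b,c]),None,fx=4,fy=4,interpolation=cv2.INTER_CUBIC))
cv2.imwrite("pics/side3.png",ss["side"])
E
```

```text
t: 4.1
tcp_pos: [0.4248, 0.0016, 0.0658]
tool_rot: [-0.515, -0.485, 0.515, -0.484]
force: [-0.9, 0.3, -0.3]
finger_gap: 0.003
t 4.1 tcp [0.4248 0.0016 0.0658] F [-0.9  0.3 -0.3] gap 0.0 q [-0.26  0.59  2.06 -0.    0.49 -0.2 ]
tool axes
 [[-0.002  0.998 -0.061]
 [ 0.    -0.061 -0.998]
 [-1.    -0.002 -0.   ]]
twist -0.005 or 3.137
```

View pics/cmp3.png

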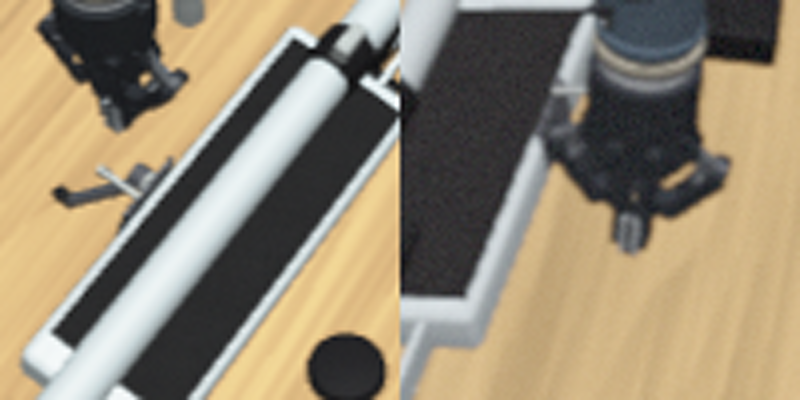

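View pics/side3.png

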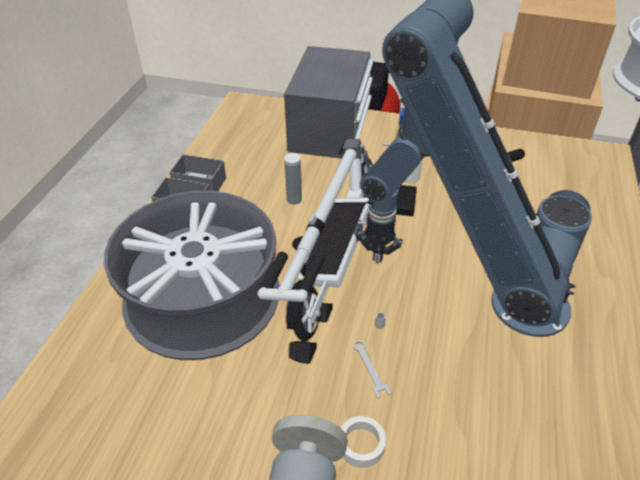

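The stand has snapped: its foot now shows at scene (265,268), and the scooter still leans. I'll raise the tool clear and compare with the prediction for 1.85 rad.

```bash
python3 -m jog '{"linear":[[-3,-0.5,-0.5],[-7,-0.5,-0.5],[-11,-0.5,-0.5],[-15,-0.5,-0.5],[-19,-0.5,-0.5],[-23,-0.5,-0.5],[-25,-0.5,-0.5],[-25,-0.5,-0.5]],"twist":[0,0,0,0,0,0,0,0],"claw":[-1,-1,-1,-1,0,1,1,1]}' 40; python3 - <<'E'
from h import *
from station import manip
p=np.load("pose.npy");S=load("scene0")
for th in (1.2,1.5,1.7,1.85,2): print(th,proj(S,toworld(p,[foot(th),[-.131]+foot(th)[1:]],.245)).round(1).tolist())
w=toworld(p,[0,-.09,.205],.245)[0]; print(w); rows(w+[0,0,.12])
ss={}
for n in("wrist","scene"):
    s=manip.snapshot(n); pickle.dump(s,open(f"pics/{n}4.pkl","wb")); cv2.imwrite(f"pics/{n}4.png",s["pixels"][:,:,::-1]); ss[n]=s
cv2.imwrite("pics/cmp4.png",cv2.resize(ss["scene"]["pixels"][200:350,220:420,::-1],None,fx=4,fy=4,interpolation=cv2.INTER_CUBIC))
s=ss["wrist"]
for th in(1.7,1.85):print("wrist",proj(s,toworld(p,[foot(th),[-.131]+foot(th)[1:]],.245)).round(1).tolist())
E
```

```text
t: 4.87
tcp_pos: [0.424, 0.0066, 0.3216]
tool_rot: [0.517, 0.481, -0.512, 0.489]
force: [0.2, -0.0, -0.1]
finger_gap: 0.562
1.2 [[277.1, 257.7], [273.0, 254.8]]
1.5 [[273.0, 263.0], [268.9, 260.0]]
1.7 [[270.3, 266.1], [266.2, 263.1]]
1.85 [[268.4, 268.1], [264.2, 265.1]]
2 [[266.6, 269.9], [262.4, 266.9]]
[ 0.57781623 -0.12747933  0.1992365 ]
t 4.8667 tcp [0.424  0.0066 0.3216] F [ 0.2 -0.  -0.1] gap 0.56 q [-0.25  0.13  1.79  0.    1.22 -0.19]
tool axes
 [[ 0.012  0.998 -0.059]
 [-0.003 -0.059 -0.998]
 [-1.     0.012  0.002]]
shift cm [ 0.47 16.15 12.48]
twist -0.003 or 3.138
wrist [[320.6, 244.3], [306.8, 245.5]]
wrist [[321.1, 253.5], [307.3, 254.8]]
```

View pics/wrist4.png

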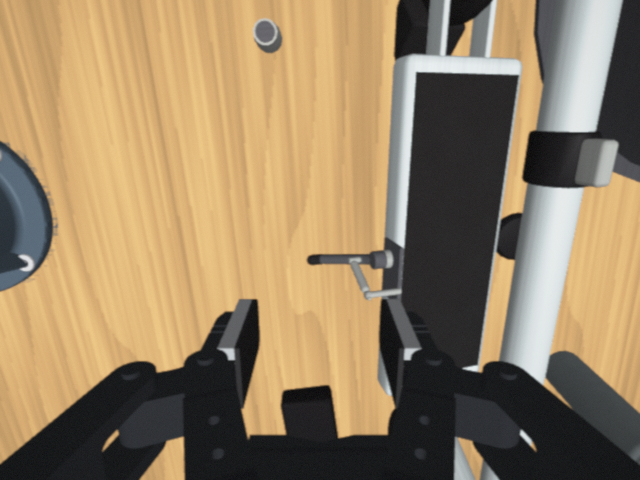

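View pics/cmp4.png

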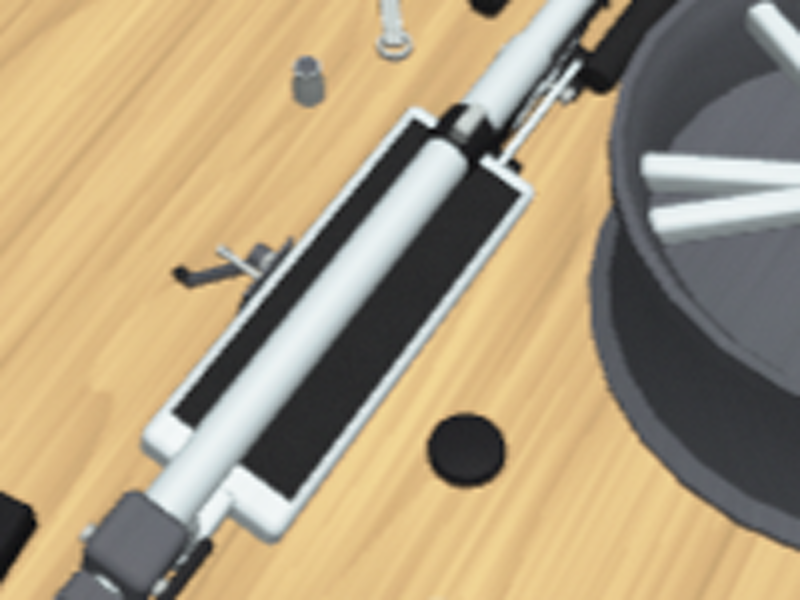

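Wrist view: foot tip at (311,259), at or slightly past the 1.85 rad prediction, so the stand is on its stop. Now I move over the tube.

```bash
python3 -m jog '{"linear":[[0,3,2.4],[0,6,4.7],[0,9,7],[0,12,9.4],[0,14.5,11.3],[0,16.1,12.5],[0,16.1,12.5],[2,16.1,12.5],[4,16.1,12.5],[4,16.1,12.5],[4,16.1,12.5]],"twist":[0,0,0,0,0,0,0,0,0,0,0],"claw":[1,1,1,1,1,1,1,1,1,1,1]}' 40; python3 - <<'E'
from h import *
from station import manip
p=np.load("pose.npy")
w=toworld(p,[0,-.09,.205],.245)[0]; rows(w+[0,0,-.018])
s=manip.snapshot("wrist"); cv2.imwrite("pics/wrist5.png",s["pixels"][:,:,::-1])
print(proj(s,toworld(p,[[0,-.09,.205],[0,0,.205]],.245)))
E
```

```text
t: 5.88
tcp_pos: [0.5722, -0.1261, 0.2738]
tool_rot: [-0.514, -0.487, 0.516, -0.483]
force: [-0.3, 0.5, 0.9]
finger_gap: 1.001
t 5.8833 tcp [ 0.5722 -0.1261  0.2738] F [-0.3  0.5  0.9] gap 1.0 q [-0.41  0.43  1.48  0.    1.24 -0.35]
tool axes
 [[-0.006  0.998 -0.06 ]
 [ 0.003 -0.06  -0.998]
 [-1.    -0.006 -0.003]]
shift cm [9.25 0.63 0.13]
twist -0.004 or 3.138
[[330.90012013 257.82827903]
 [331.95046188  95.67524659]]
```

View pics/wrist5.png

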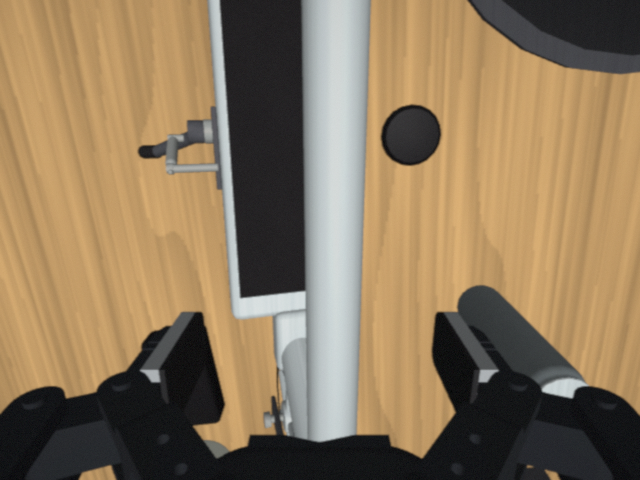

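The tube is centred at column 334 on row 258, against a predicted 331. I descend and close.

```bash
python3 -m jog '{"linear":[[2,0.7,0.1],[4,0.7,0.1],[6,0.7,0.1],[8,0.7,0.1],[9.2,0.7,0.1],[9.2,0.7,0.1],[9.2,0.7,0.1],[9.2,0.7,0.1],[9.2,0.7,0.1],[9.2,0.7,0.1],[9.2,0.7,0.1],[9.2,0.7,0.1],[9.2,0.7,0.1],[9.2,0.7,0.1]],"twist":[0,0,0,0,0,0,0,0,0,0,0,0,0,0],"claw":[1,1,1,1,1,1,0.6,0.2,0,-0.2,-0.4,-0.6,-0.6,-0.6]}' 30; python3 - <<'E'
from h import *
from station import manip
rows(None)
ss={}
for n in("side","scene"):
    s=manip.snapshot(n); pickle.dump(s,open(f"pics/{n}6.pkl","wb")); ss[n]=s["pixels"][:,:,::-1]
cv2.imwrite("pics/cmp6.png",cv2.resize(np.hstack([ss["scene"][170:370,220:420],ss["side"][120:320,250:450]]),None,fx=2,fy=2,interpolation=cv2.INTER_CUBIC))
E
```

```text
t: 7.1
tcp_pos: [0.5814, -0.1288, 0.1854]
tool_rot: [0.515, 0.485, -0.515, 0.485]
force: [-1.0, 1.0, 6.3]
finger_gap: 0.387
t 7.1 tcp [ 0.5814 -0.1288  0.1854] F [-1.   1.   6.3] gap 0.39 q [-0.41  0.54  1.56 -0.    1.04 -0.35]
tool axes
 [[ 0.001  0.998 -0.059]
 [-0.001 -0.059 -0.998]
 [-1.     0.001  0.   ]]
twist -0.003 or 3.138
```

View pics/cmp6.png

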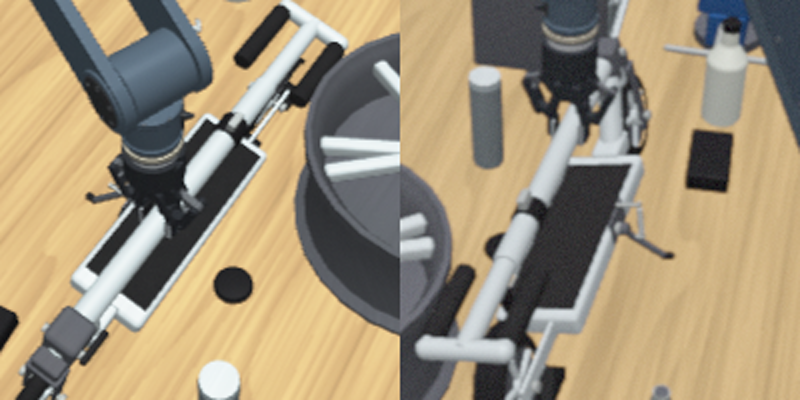

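The gap is 33 mm, so the tube is gripped, and the tool is pressing down about 6 N. Now I raise it along the arc.

```bash
python3 -m jog '{"linear":[[0,-0.1,0],[-0.05,-0.3,0],[-0.12,-0.6,0],[-0.2,-0.9,0],[-0.25,-1.2,0],[-0.3,-1.5,0],[-0.36,-1.9,0],[-0.4,-2.2,0],[-0.44,-2.5,0],[-0.48,-2.87,0],[-0.5,-3.2,0],[-0.53,-3.6,0],[-0.55,-3.95,0],[-0.57,-4.3,0],[-0.58,-4.6,0],[-0.58,-4.8,0],[-0.58,-4.85,0],[-0.58,-4.85,0],[-0.58,-4.85,0],[-0.58,-4.85,0]],"twist":[0,0,0,0,0,0,0,0,0,0,0,0,0,0,0,0,0,0,0,0],"claw":[-0.8,-0.8,-0.8,-0.8,-0.8,-0.8,-0.8,-0.8,-0.8,-0.8,-0.8,-0.8,-0.8,-0.8,-0.8,-0.8,-0.8,-0.8,-0.8,-0.8]}' 40; python3 - <<'E'
from h import *
from station import manip
rows(None)
ss={}
for n in("side","scene"):
    s=manip.snapshot(n); pickle.dump(s,open(f"pics/{n}7.pkl","wb")); ss[n]=s["pixels"][:,:,::-1]
cv2.imwrite("pics/cmp7.png",cv2.resize(np.hstack([ss["scene"][160:400,210:410],ss["side"][120:360,240:440]]),None,fx=2,fy=2,interpolation=cv2.INTER_CUBIC))
E
```

```text
t: 8.87
tcp_pos: [0.5391, -0.1268, 0.1936]
tool_rot: [0.519, 0.479, -0.512, 0.489]
force: [6.8, 3.8, 9.9]
finger_gap: 0.38
t 8.8667 tcp [ 0.5391 -0.1268  0.1936] F [6.8 3.8 9.9] gap 0.38 q [-0.44  0.47  1.66  0.01  0.99 -0.38]
tool axes
 [[ 0.017  0.998 -0.062]
 [-0.003 -0.062 -0.998]
 [-1.     0.017  0.002]]
twist -0.006 or 3.136
```

View pics/cmp7.png

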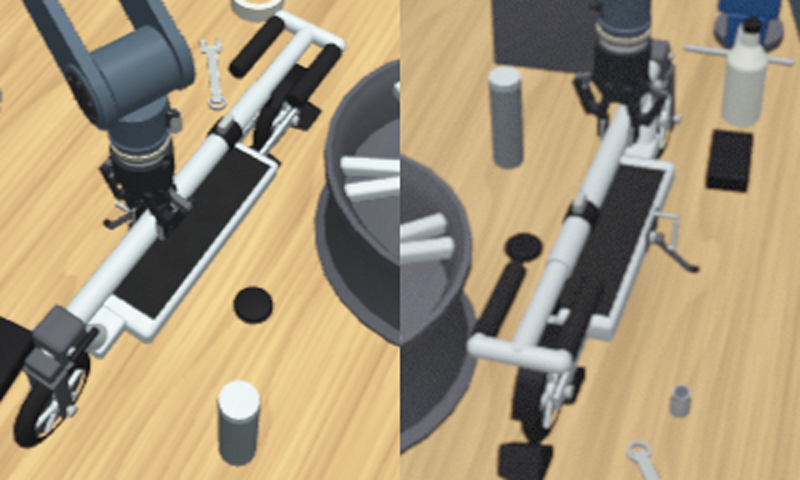

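```bash
cat >> h.py <<'E'
def runs(s,rws,x0f):
    hsv=cv2.cvtColor(s["pixels"],cv2.COLOR_RGB2HSV); m=(hsv[...,2]>150)&(hsv[...,1]<45); out=[]
    for r in rws:
        a=b=int(round(x0f(r)))
        if not m[r,a]: continue
        while m[r,a-1]: a-=1
        while m[r,b+1]: b+=1
        if 9<=b-a+1<=20: out.append(((a+b)/2,r))
    return np.array(out)
def plane(s,P):
    ds=np.array([ray(s,u)[1] for u in P]);ds/=np.linalg.norm(ds,axis=1)[:,None]
    n=np.linalg.svd(ds)[2][-1]; return n,n@ray(s,P[0])[0]
def tube(S,D,pt,rs,rd):
    """pt: guess of tube line (2 world points); rows ranges"""
    def f(s):
        q=proj(s,pt); return lambda r:q[0,0]+(r-q[0,1])*(q[1,0]-q[0,0])/(q[1,1]-q[0,1])
    A=runs(S,rs,f(S));B=runs(D,rd,f(D));print(len(A),len(B))
    for P in(A,B):
        k=np.polyfit(P[:,1],P[:,0],1); print("rms px",np.std(P[:,0]-np.polyval(k,P[:,1])).round(2))
    n1,c1=plane(S,A);n2,c2=plane(D,B)
    return [np.linalg.solve([n1,n2,[0,1,0]],[c1,c2,y]) for y in(-.25,-.1,0.03)]
E
python3 - <<'E'
from h import *
S=load("scene7");D=load("side7");p=np.load("pose.npy")
g=toworld(p,[[0,-.24,.205],[0,.07,.205]],0.03)
print(proj(S,g),proj(D,g))
for w in tube(S,D,g,list(range(238,258,2))+list(range(278,304,2)),range(185,215,2)):
    # tilt from offset across scooter x relative to tyre line
    ex=np.array([np.cos(p[2]),np.sin(p[2])]); print(w.round(4), "lateral from initial tyre line",(ex@(w[:2]-p[:2])).round(4))
E
```

```text
[[249.43959344 313.11921062]
 [318.27234028 229.82647787]] [[362.57461419 156.78340806]
 [331.89267301 223.98244809]]
22 12
rms px 0.69
rms px 0.31
[ 0.5339 -0.25    0.2095] lateral from initial tyre line 0.0099
[ 0.5411 -0.1     0.2046] lateral from initial tyre line 0.0086
[0.5472 0.03   0.2004] lateral from initial tyre line 0.0075
```

The tube sits about 9–11 mm short of plumb, roughly 0.05 rad of lean. I'll move it further.

```bash
python3 -m jog '{"linear":[[0,-0.2,0],[0,-0.4,0],[0,-0.6,0],[0,-0.8,0],[0,-0.95,0],[0,-0.95,0],[0,-0.95,0],[0,-0.95,0],[0,-0.95,0],[0,-0.95,0]],"twist":[0,0,0,0,0,0,0,0,0,0],"claw":[-0.8,-0.8,-0.8,-0.8,-0.8,-0.8,-0.8,-0.8,-0.8,-0.8]}' 40; python3 - <<'E'
from h import *
from station import manip
rows(None)
ss={}
for n in("side","scene"):
    s=manip.snapshot(n); pickle.dump(s,open(f"pics/{n}8.pkl","wb")); ss[n]=s
S,D=ss["scene"],ss["side"];p=np.load("pose.npy")
g=toworld(p,[[0,-.24,.205],[0,.07,.205]],0.01)
for w in tube(S,D,g,list(range(238,258,2))+list(range(278,304,2)),range(185,215,2)):
    ex=np.array([np.cos(p[2]),np.sin(p[2])]); print(w.round(4),(ex@(w[:2]-p[:2])).round(4))
cv2.imwrite("pics/s8.png",cv2.resize(S["pixels"][160:400,210:450,::-1],None,fx=2.5,fy=2.5,interpolation=cv2.INTER_CUBIC))
cv2.imwrite("pics/d8.png",cv2.resize(D["pixels"][120:360,240:440,::-1],None,fx=2.5,fy=2.5,interpolation=cv2.INTER_CUBIC))
E
```

```text
t: 9.8
tcp_pos: [0.5279, -0.1261, 0.1929]
tool_rot: [0.518, 0.481, -0.513, 0.488]
force: [3.7, 3.5, 9.4]
finger_gap: 0.384
t 9.8 tcp [ 0.5279 -0.1261  0.1929] F [3.7 3.5 9.4] gap 0.38 q [-0.44  0.46  1.69  0.    0.98 -0.38]
tool axes
 [[ 0.012  0.998 -0.062]
 [-0.003 -0.061 -0.998]
 [-1.     0.013  0.002]]
twist -0.006 or 3.136
21 11
rms px 0.76
rms px 0.29
[ 0.5209 -0.25    0.205 ] -0.0032
[ 0.5299 -0.1     0.2049] -0.0026
[0.5377 0.03   0.2047] -0.0021
```

View pics/s8.png

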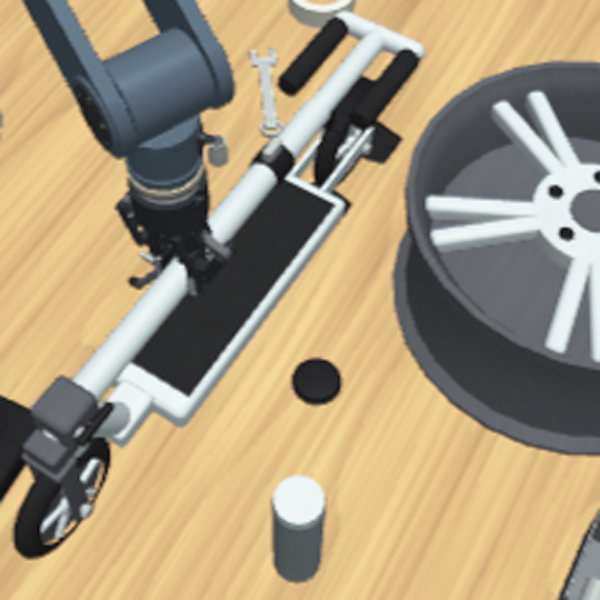

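View pics/d8.png

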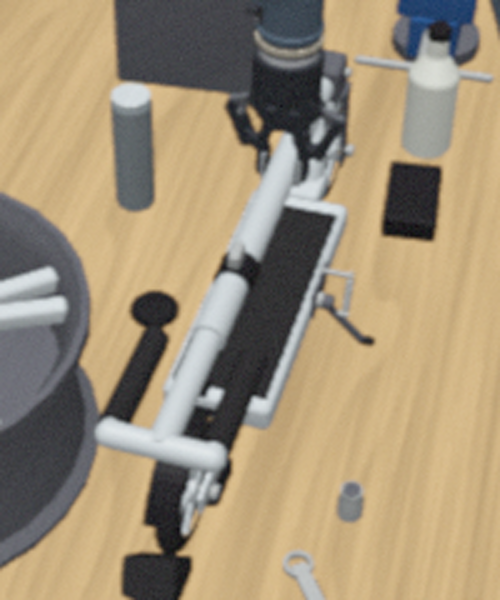

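```bash
python3 -m jog '{"linear":[[0,0,0],[0,0,0],[0,0,0],[0,0,0],[0,0,0],[0,0,0],[0,0,0],[0,0,0],[0,0,0],[0,0,0],[0,0,0],[0,0,0]],"twist":[0,0,0,0,0,0,0,0,0,0,0,0],"claw":[-0.8,-0.8,-0.8,-0.8,-0.8,-0.8,-0.8,-0.8,-0.8,-0.8,-0.8,-0.8]}' 40; python3 - <<'E'
from h import *
from station import manip
S=manip.snapshot("scene");D=manip.snapshot("side");p=np.load("pose.npy")
g=toworld(p,[[0,-.24,.205],[0,.07,.205]],0.0)
ex=np.array([np.cos(p[2]),np.sin(p[2])])
for w in tube(S,D,g,list(range(238,258,2))+list(range(278,304,2)),range(185,215,2)): print(w.round(4),(ex@(w[:2]-p[:2])).round(4))
print("foot",tri(S,(264,272.8),D,(388,256.4)))
p2=p.copy();p2[:2]+=-.003*ex
for t in(-.06,0,.06): 
    print(t,"foot",toworld(p2,foot(1.85),t).round(3),"deck -x front/rear, +x front",[proj(D,toworld(p2,l,t)).round(1).tolist() for l in([-.06,-.18,.096],[-.06,.17,.096],)],proj(S,toworld(p2,[.06,-.18,.096],t)).round(1),proj(S,toworld(p2,[.06,.17,.096],t)).round(1))
d=np.abs(S["pixels"].astype(int)-load("scene8")["pixels"]).sum(2);print("changed px",(d>60).sum())
s=manip.sense();print(s["tcp_pos"],s["force"],np.abs(s["qd"]).max(),s["finger_gap"])
cv2.imwrite("pics/s9.png",S["pixels"][:,:,::-1])
E
```

```text
t: 10.9
tcp_pos: [0.5279, -0.1262, 0.1929]
tool_rot: [0.518, 0.481, -0.513, 0.488]
force: [3.9, 3.3, 10.5]
finger_gap: 0.383
21 11
rms px 0.76
rms px 0.29
[ 0.5208 -0.25    0.2047] -0.0033
[ 0.5299 -0.1     0.2049] -0.0025
[0.5378 0.03   0.2052] -0.0019
foot (array([ 0.40480917, -0.06901907,  0.01607214]), np.float64(0.006477617812826278))
-0.06 foot [[ 0.416 -0.063  0.014]] deck -x front/rear, +x front [[[379.5, 203.0]], [[347.3, 286.6]]] [[282.1 323.1]] [[348.8 236. ]]
0 foot [[ 0.416 -0.063  0.021]] deck -x front/rear, +x front [[[377.9, 201.8]], [[345.5, 285.2]]] [[283.7 324.6]] [[350.1 237.4]]
0.06 foot [[ 0.417 -0.063  0.028]] deck -x front/rear, +x front [[[376.3, 200.6]], [[343.7, 283.9]]] [[285.3 326.2]] [[351.5 238.9]]
changed px 1
[ 0.5278816  -0.1261605   0.19289983] [4.73953677 2.51723862 9.60567181] 0.0013937847877241675 0.3865078276080097
```

View pics/s9.png

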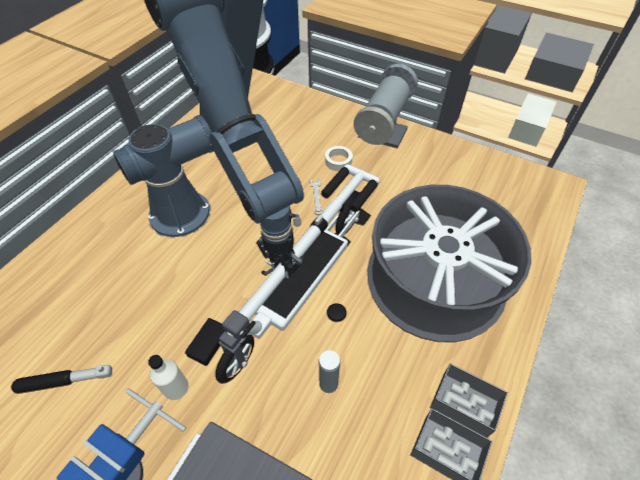

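```bash
python3 - <<'E'
from h import *
S=load("scene8");D=load("side8");p=np.load("pose.npy")
a=S["pixels"][160:200,325:395,::-1];b=D["pixels"][280:315,270:340,::-1]
c=S["pixels"][325:395,205:275,::-1]; d=D["pixels"][290:350,280:350,::-1]
f=lambda i:cv2.resize(i,(400,int(400*i.shape[0]/i.shape[1])),interpolation=cv2.INTER_CUBIC)
cv2.imwrite("pics/z8.png",np.hstack([np.vstack([f(a),f(c)[:343]])[:570],np.vstack([f(b),f(d)])[:570]]) if 1 else 0)
ex=np.array([np.cos(p[2]),np.sin(p[2])]);p2=p.copy();p2[:2]+=-.003*ex
for t in(-.06,0,.06):
    q=lambda s,l:proj(s,toworld(p2,l,t))[0].round(1)
    print(t,"front bottom S",q(S,[0,-.31,0]),"front top",q(S,[0,-.31,.145]),"rear bottom D",q(D,[0,.27,0]),"rear axle/top D",q(D,[0,.27,.145]),"gripsS",q(S,[-.05,.35,.205]),q(S,[.05,.35,.205]))
E
```

```text
Traceback (most recent call last):
ValueError: all the input array dimensions except for the concatenation axis must match exactly, but along dimension 0, the array at index 0 has size 570 and the array at index 1 has size 542
```

```bash
python3 - <<'E'
from h import *
S=load("scene8");D=load("side8");p=np.load("pose.npy")
f=lambda i:cv2.resize(i,(400,280),interpolation=cv2.INTER_CUBIC)
cut=lambda s,x,y:f(s["pixels"][y:y+49,x:x+70,::-1])
cv2.imwrite("pics/z8.png",np.vstack([np.hstack([cut(S,325,155),cut(D,270,270)]),np.hstack([cut(S,205,338),cut(D,280,300)])]))
ex=np.array([np.cos(p[2]),np.sin(p[2])]);p2=p.copy();p2[:2]+=-.003*ex
for t in(-.06,0,.06):
    q=lambda s,l:proj(s,toworld(p2,l,t))[0].round(1)
    print(t,"front bottom S",q(S,[0,-.31,0]),"front top",q(S,[0,-.31,.145]),"rear bottom D",q(D,[0,.27,0]),"rear top D",q(D,[0,.27,.145]),"gripsS",q(S,[-.05,.35,.205]),q(S,[.05,.35,.205]))
E
```

```text
-0.06 front bottom S [241.1 365.8] front top [229.9 342.3] rear bottom D [311.6 331.9] rear top D [314.1 296.5] gripsS [347.7 163. ] [375.6 173.6]
0 front bottom S [240.9 365.6] front top [232.3 343.9] rear bottom D [311.9 331.9] rear top D [311.  295.6] gripsS [350.9 163.6] [378.9 175.7]
0.06 front bottom S [240.7 365.5] front top [234.8 345.5] rear bottom D [312.1 332. ] rear top D [307.9 295. ] gripsS [354.1 164.3] [382.  177.9]
```

View pics/z8.png

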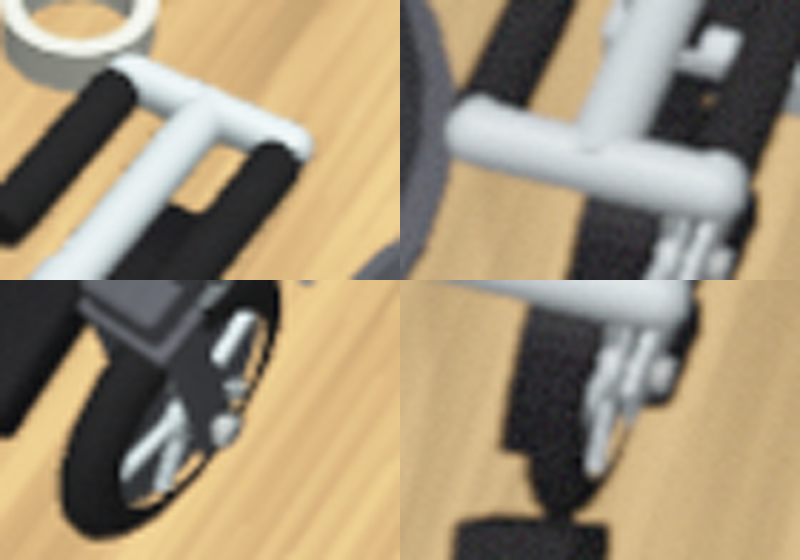

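```bash
python3 - <<'E'
from station import manip
print(manip.sign_off()); s=manip.sense(); print(s["t"],s["tcp_pos"],s["force"],s["finger_gap"])
E
```

```text
the job is handed in; nothing more can be done
None
the job is handed in; nothing more can be done
```

The kickstand is down on its stop and the scooter is held upright by its steering tube. I handed the job in at about 11 s; no verdict is reported.

I pushed the kickstand foot down along its arc with the closed fingers while the scooter still leaned on the alloy wheel. It snapped over, and its foot tip then showed within about 4 px of where the 1.85 rad stop should put it. I gripped the tube from above and swung it upright. The first move stopped about 1 cm short of plumb, so I moved it about 1 cm more and held.

**Last checks:**
- **Upright:** the tube was at a height of 0.205 m and 2–3 mm off the starting tyre line, which is what rolling the tyres upright should give. The handlebar slope in the scene view also gives a lean of about 0 rad.
- **Still:** after a 1 s hold, the scene view matched the earlier one except for 1 pixel.
- **Held:** the fingers were on the tube with a gap of about 33 mm. The force on the tool was about 4 N sideways, 3 N along the scooter and 10 N upward, so the arm was pressing the scooter lightly down onto the bench.
- **Clear of the rest:** the tube was roughly 150 mm from the alloy wheel's rim. By eye, nothing else on the bench had moved.

**Less certain:**
- **Stand foot height:** the two views disagreed by about 6 mm. They gave 16 mm for the tip, against 21 mm predicted for the foot's centre; both are above the 9 mm limit.
- **Lean from the deck corners:** this check was too coarse to confirm the lean.
- **Tyre positions:** I did not measure these on their own; the front tyre's outline in the scene view was within about 5 px of where it started.

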